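Stake a pin with an automatic bench punch

TASK

Slide the aluminium bracket along its channel until it is fully home against the end stop under the punch, then swing the red cam lever round until it is fully closed and clamps the bracket. Then press the punch's black knob straight down until it trips and drives the brass pin flush, and let the knob rise again. Leave the loose parts lying around where they are.

Things in the scene. Friction and masses are not known exactly. Their poses are not given: they have to be found in the camera images.
- fixture: Grey staking fixture fixed to the worktop: base 262 x 130 x 12 mm (its top is the bed), a channel along x, end stop, and a column (162 mm tall) whose arm holds an upright punch. Origin: worktop level, mid-channel, 90 mm before the punch axis. +x along the channel to the stop, +y the lever side (called 'fixture x, y' below). Long fence at -y, 30 mm tall. Place and turn vary.
- bracket: Loose aluminium L-bracket (about 0.35 kg): plate 150 mm long (x), 60 wide (y), 12 thick, flat on the bed in the channel (2 mm sideways play), with an upright flange (60 wide, 8 thick, top 48 mm above the worktop) at its open (-x) end. Starts 25 to 45 mm short of the end stop. Origin under the plate's centre; fully home at fixture x = 40 mm.
- flange (a point): Middle of the outer (-x) face of the bracket's flange, 36 mm above the worktop: push here in +x (about 2 N slides it). Fully home, this face stands at fixture x = -35 mm. Clear above and in front of it.
- pin_spot (a point): Centre of the brass drive pin's hole in the plate's upper face (24 mm above the worktop), 125 mm in +x from the outer face of the flange. The pin is 11 mm across and stands 5 mm proud of the face at the start.
- punch_axis (a point): Point on the vertical punch axis at bed height (12 mm above the worktop), fixture x = 90 mm, y = 0; axes as the fixture's. With the bracket fully home and clamped, pin_spot is straight above it.
- pin (a joint): How far the brass pin has been driven, m: 0 = 5 mm proud, 0.005 = flush with the plate. It stays where it is driven; friction about 5 N.
- clamp_hinge (a point): Point on the vertical pivot of the cam clamp lever, 45 mm above the worktop, fixture x = 25 mm, y = 48.6 mm.
- clamp_knob (a point): Axis of the upright black knob at the end of the flat red clamp lever, 70 mm from the pivot, 55 mm above the worktop. The knob is a post 14 to 19 mm thick reaching 79 mm above the worktop; the red arm (13 mm wide) below it lies 31 to 38 mm above the worktop.
- clamp (a joint): Clamp lever angle, rad: 0 = open, arm points to fixture +y; grows anticlockwise seen from above to 1.55 = closed (hard end), arm points to fixture -x. Starts at 0 to 0.4; stays where left (about 2 N at the knob moves it). Closing turns an eccentric disc that presses the bracket against the long fence; closed too early, it blocks the channel.
- punch_knob (a point): Centre of the top of the round black knob of the punch, 26 mm across (20 mm across its flat top), 215 mm above the worktop when up. Nothing of the fixture is higher. It moves with the knob.
- punch (a joint): Punch knob pressed down, m: 0 = up, 0.020 = bottom (hard end). A spring grows to 5 N at 10 mm, then resistance climbs steeply to about 12 N within the next 1 mm; there the punch trips, gives way and its tip (from 14.5 mm on) drives the pin, flush at 19.5 mm. When let go the knob springs fully up by itself.
- bearing: Bystander, to be left alone: dark ball bearing lying flat, 52 mm across, 15 mm thick; origin under its centre.
- injector: Bystander, to be left alone: grey injector lying, 104 mm long, 28 mm wide, 24 mm tall; origin under its centre.
- small_gear: Bystander, to be left alone: dark small gear lying flat, 60 mm across, 16 mm thick; origin under its centre.
- piston_pin: Bystander, to be left alone: pale steel piston pin standing, 26 mm across, 60 mm tall; origin under its centre.
- spring_1: Bystander, to be left alone: dark valve spring standing, 31 mm across, 45 mm tall; origin under its centre.
Things that resemble listed ones, but are neither listed nor needed, are in the scene too. There is more than one size of the bracket; the one meant has the size given above.

How it is judged:
By the outcome, as a careful person would: the job done as asked, in the order asked, and still so for the second after the job is handed in, with the robot touching nothing.
It also fails if it takes over 50 s, if anything falls off the work surface, if the arm or the gripper's body presses on something with over 40 N, if the wrist force passes 120 N, or if a joint passes its speed limit or range.

ROBOT

A 7-joint arm with a two-finger parallel gripper is mounted at the origin on a cart in front of the work surface, level with it; the furniture and walls round the work are solid. World frame = base frame: x ahead of the robot, y to its left, z up, the work surface at z = 0. Lengths are in m, angles in rad, forces in N, time in s.
With the tool pointing down it reaches from about 0.375 to 0.925 m from the base axis. Payload 3.1 kg.
Tool frame: the origin (TCP) lies midway between the tips of the shut fingers; the grasp point (between the pads) lies 19 mm behind it (hold_point_z is the distance from the TCP to the grasp point, in m); z points along the fingers, x is the direction in which the jaws open and shut, and the axes are right-handed (so a half turn about z gives the same grasp; the last joint's range is limited). The gripper opens to 85 mm and grips with 20 to 120 N. Pads are 22 mm wide; open, the fingers measure 114 mm over their backs; the gripper's body (76 mm by 85 mm) begins 54 mm behind the grasp point. The pads swing forward as they close: fully open they stand 13 mm farther back than shut.
Start: joints at [-1.282, 0.383, 0.044, 1.598, -0.018, 1.161, -0.05], TCP at [0.245, 0.602, 0.231] pointing down, gripper open.
Joint ranges: [-2.61, 2.61], [-0.41, 2.15], [-1.48, 1.57], [0, 2.5], [-1.57, 4.71], [0.05, 1.97], [-2.85, 2.85]. Speed limits (rad/s): [2.79, 2.79, 3.14, 3.14, 3.14, 3.14, 3.14].

INTERFACE

Orientations are given as a unit quaternion [w, x, y, z].
In Python, from station import * gives the robot as it stands. Calls block until the motion is done:
- move_to(position, orientation): joint-space move of the TCP to a pose.
- move_l(position, velocity=0.15, ori=None): straight line of the TCP; ori=None keeps the orientation; velocity is the mean speed in m/s.
- goto_joints(angles): joint-space move.
- gripper_to(opening, grip_force=None): opening from 0.0 (shut) to 1.0 (fully open); grip_force is the grip in N (None keeps the last); returns when the fingers have stopped.
- pause(seconds).
- ik(position, orientation): joint angles nearest the present ones, or None.
- get_state(): the state.
- grab_frame(name): name is "scene" or "top" or "wrist"; returns a dict with "pixels" (400x640x3 uint8, red, green, blue), "z_map" (400x640 float32, m along the optical axis (not along the pixel's ray), 0 where there is no reading), "camera_matrix" (3x3 intrinsics, pixels), "dist" ([k1, k2, p1, p2, k3] as OpenCV has them; the pictures are not rectified), "extrinsics" (4x4, takes a point from world to camera coordinates); the wrist camera has in their place "mount" (4x4, takes a point from camera to tool coordinates, whose origin is the TCP and whose axes are the tool frame's). Camera axes: x right, y down, z forward; pixel columns grow to the right and rows downward; lengths in m; the calibration is good to about 2 mm. A picture is of the moment at which its call begins: read the wrist's pose just before it.
A pose or a line that the arm cannot do raises IKError and nothing moves.
- finish_job(): hands the job in, once; it reports no verdict.
The state is a dict: "clock": time; "joint_pos": joint angles; "joint_vel": joint speeds; "joint_efforts": joint torques, N m; "eef_pos": TCP position; "tool_rot": TCP orientation; "force": force on the tool from outside, world axes, zero at the start; "torque": the same for the moment, N m; "gripper_width": opening from 0.0 (shut) to 1.0 (fully open).
Only numpy, scipy, OpenCV 4.12 (cv2) and the standard library are available. Lean on these libraries where they do the work, as an engineer would, in place of code of your own. Each camera call takes 0.05 s, during which the arm holds its last target.

## Working session

There is one attempt and no reset: what is moved stays moved. The work goes in short steps, each a Python script; the robot and the scene stay as the last script left them, time stands still between calls to the robot, and variables do not carry over. Pictures are saved under pics/ and viewed, and the job is handed in when it is done.

```bash
ls; mkdir -p pics; python3 - <<'E'
from station import *
import cv2,numpy as np,pickle
s=get_state();print(s)
for n in ("scene","top","wrist"):
    f=grab_frame(n);pickle.dump(f,open(f"{n}.pkl","wb"))
    cv2.imwrite(f"pics/{n}0.png",f["pixels"][:,:,::-1])
    print(n,f["camera_matrix"],f["dist"],f.get("extrinsics"),f.get("mount"))
E
```

```text
pics
{'clock': 0.0, 'joint_pos': array([-1.28180918,  0.38384083,  0.04381386,  1.59957433, -0.0179044 ,
        1.16117866, -0.04989238]), 'joint_vel': array([-0.00049407, -0.00055937, -0.0014491 ,  0.00068459,  0.00073412,
        0.00226359, -0.00225925]), 'joint_efforts': array([ 1.50776373e-04, -4.33457065e+01,  1.02450561e+00, -2.49509400e+01,
        1.05932570e-02,  1.12768781e-02, -3.47446232e-06]), 'eef_pos': array([0.24482877, 0.60111788, 0.2298829 ]), 'tool_rot': array([ 7.80565063e-04,  8.29793935e-01,  5.58068386e-01, -1.04523297e-03]), 'force': array([ 1.23334405,  0.69523166, -0.0204719 ]), 'torque': array([ 0.02884799,  0.00984963, -0.05815863]), 'gripper_width': 0.9999799900060551}
scene [[459.96666014   0.         317.57654631]
 [  0.         459.96666014 196.45334449]
 [  0.           0.           1.        ]] [0.033461 0.       0.       0.       0.      ] [[ 0.71996861  0.69387107  0.01371669 -0.52453305]
 [ 0.61601759 -0.62983438 -0.47310779 -0.11452327]
 [-0.31963656  0.34907248 -0.88089776  1.35939481]
 [ 0.          0.          0.          1.        ]] None
t
[... 165 characters left out ...]
   0.          0.        ] [[-0.01149679 -0.99993006 -0.00277624  0.22657063]
 [-0.992891    0.01174472 -0.11844627  0.55673745]
 [ 0.11847059  0.00139475 -0.99295658  1.25286718]
 [ 0.          0.          0.          1.        ]] None
wrist [[357.2937744    0.         318.05973782]
 [  0.         357.2937744  197.94159065]
 [  0.           0.           1.        ]] [0.01614971 0.         0.         0.         0.        ] None [[ 9.99999849e-01 -4.85700923e-04 -2.58054954e-04  8.10422375e-04]
 [ 5.41996371e-04  9.49990313e-01  3.12278900e-01 -7.91998359e-02]
 [ 9.34755570e-05 -3.12278992e-01  9.49990433e-01 -1.43965404e-01]
 [ 0.00000000e+00  0.00000000e+00  0.00000000e+00  1.00000000e+00]]
```

View pics/scene0.png

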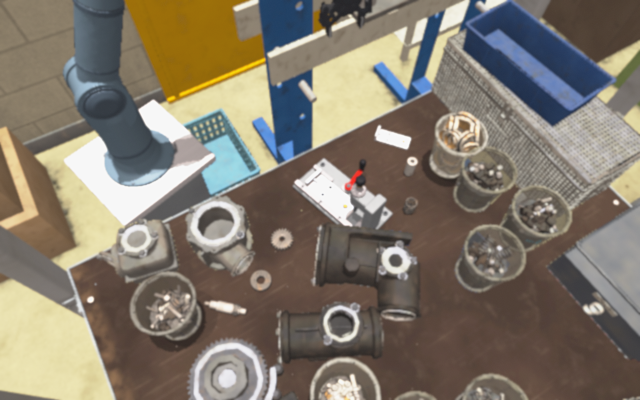

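View pics/top0.png

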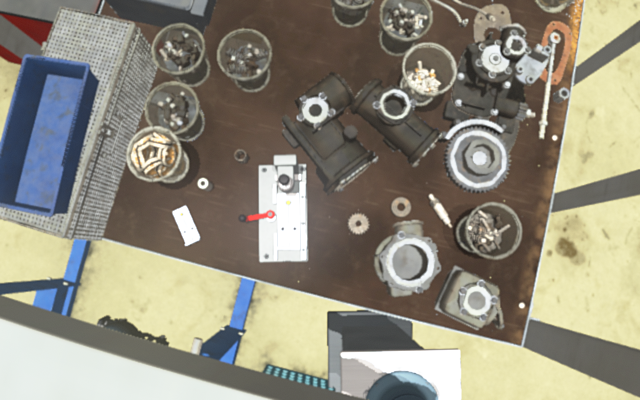

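View pics/wrist0.png

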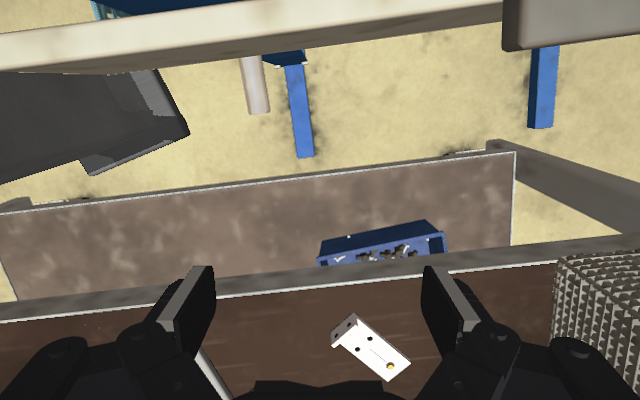

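The top view shows the fixture at about (285,213), with the channel roughly along image up, which is world +x. The red lever points left at about (255,217). A decoy bracket lies at (186,226). I'll zoom in and back-project.

```bash
cat > h.py <<'E'
import cv2,numpy as np,pickle
def cloud(f,T=None):
    K=f["camera_matrix"];z=f["z_map"];h,w=z.shape
    v,u=np.mgrid[:h,:w]
    p=cv2.undistortPoints(np.stack([u,v],-1).reshape(-1,1,2).astype(np.float64),K,np.array(f["dist"])).reshape(h,w,2)
    c=np.dstack([p[...,0]*z,p[...,1]*z,z])
    if T is None: T=np.linalg.inv(f["extrinsics"])
    P=c@T[:3,:3].T+T[:3,3]
    P[z==0]=np.nan
    return P
E
python3 - <<'E'
from h import *
f=pickle.load(open("top.pkl","rb"));P=cloud(f)
for (u,v) in [(262,168),(302,168),(262,258),(303,258),(285,180),(285,165),(288,203),(270,214),(243,217),(290,240),(290,258),(282,250)]:
    print(u,v,P[v,u].round(4))
im=f["pixels"][:,:,::-1][145:275,225:325]
cv2.imwrite("pics/topz.png",cv2.resize(im,None,fx=6,fy=4.6*1,interpolation=cv2.INTER_CUBIC)) if 0 else cv2.imwrite("pics/topz.png",cv2.resize(im,None,fx=4.5,fy=4.5,interpolation=cv2.INTER_CUBIC))
z=P[145:275,225:325,2]
print(np.array2string((z[::5,::4]*1000).round(),max_line_width=250))
E
```

```text
262 168 [0.6415 0.361  0.0194]
302 168 [0.6408 0.253  0.0159]
262 258 [0.4    0.3616 0.0127]
303 258 [0.399  0.2519 0.0332]
285 180 [0.5776 0.2867 0.2139]
285 165 [0.6237 0.2903 0.1541]
288 203 [0.5447 0.2906 0.0282]
270 214 [0.5151 0.3377 0.0373]
243 217 [0.5048 0.403  0.0772]
290 240 [0.4467 0.2861 0.0246]
290 258 [0.3993 0.2869 0.0141]
282 250 [0.4207 0.3082 0.0129]
[[  4.   3.   3.   2.  -2.   3.  -4.  -0.   2.  -3.  -6.  -0.  -1.   0.   2.  -4.   1.  28.  28. 136. 143. 141. 114. 129. 135.]
 [  1.   1.   3.  -2.  47.   3.   0.  -1.  -4.   1.   1.   1.  -2.   6.  -2.   3.  -1.   1.   2.   3. 135. 145. 143. 118. 128.]
 [ -0.  -2.   0.  16.   1.  43.   1.   3.  -1.   3.  -2.   4.  -1.   3. 155. 158. 161. 163.   2.  -1.  -2. 135. 143. 144. 113.]
 [  5.  -0.  -2.  46.  43.  17.  -1.   2.  -2.  -9.  -5.   2. 159. 163. 159. 162. 159. 161. 107.  -4.  -3.   5. 129. 142. 142.]
 [ -3.   0.  -1.  -4.   2.   5.   0.   3.   5.  -1.  -3.  -2.  -4. 160. 153. 154. 152. 146. 112.   8.  14.   2.  -1. 127. 145.]
 [  3.   1.   0.  -1.  -2.  -4.  -3.   0.   1.  12.  19.   5.  15. 148. 153. 157. 154. 1
[... 1900 characters left out ...]
16.  28.  nan  33.  20.  27.  28.  33.  -3.  -2.   2.   1.]
 [  0.  -0.   1.  -0.  -0.  -4.  -4.   3.  -2.  13.  10.  15.  15.  20.  13.  14.  12.  10.  10.  26.  29.  -1.  -0.   3.  -0.]
 [ -2.  -0.   1.  -2.  -2.  -4.  -0.  nan  -5.   5.  17.  12.  19.  19.  12.  11.  12.  12.  14.  28.  30.  -5.   1.  -1.  -3.]
 [  0.  -4.  -2.  -0.   3.  -1.   2.  -1.  -0.  12.   9.  10.  10.   9.  12.  11.  13.  15.  15.  13.  10.  -0.  -3.  -2.   4.]
 [ -1.   1.  -5.  -3.  -2.   2.   4.   0.  -1.  -1.   3.   2.   4.  -3.   5.   5.   4.   3.   2.   3.   2.  -3.  -1.  -3.   6.]
 [ -1.  -0.  -3.   2.   5.  -1.   0.  -3.  -3.   0.  -2.   1.  -3.  -2.  -1.  -3.  -1.  -1.  -2.   1.  -1.  -4.   1.   3.  -0.]]
```

View pics/topz.png

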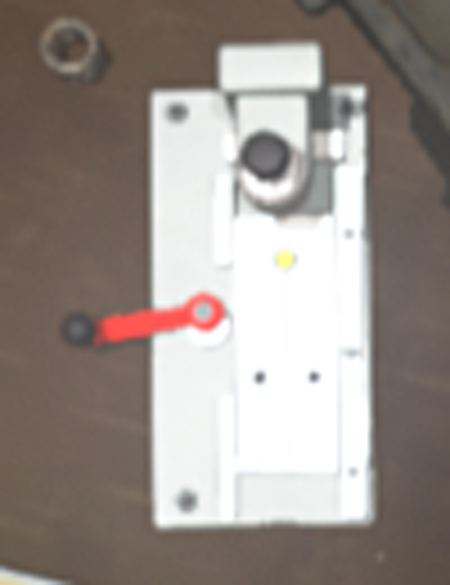

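```bash
cat >> h.py <<'E'
from scipy.spatial.transform import Rotation as R
def q_yaw(psi):
    # tool down; psi=0 -> tool y along world +x, tool x along world +y ; psi rotates ccw seen from above
    q=(R.from_euler('z',psi)*R.from_quat([.70710678,.70710678,0,0])).as_quat()
    return [q[3],q[0],q[1],q[2]]
def toolT(s):
    T=np.eye(4);w,x,y,z=s["tool_rot"];T[:3,:3]=R.from_quat([x,y,z,w]).as_matrix();T[:3,3]=s["eef_pos"];return T
def ray(f,T,uv,h):
    p=cv2.undistortPoints(np.array(uv,float).reshape(-1,1,2),f["camera_matrix"],np.array(f["dist"])).reshape(-1,2)
    d=np.c_[p,np.ones(len(p))]@T[:3,:3].T;c=T[:3,3]
    h=np.broadcast_to(h,len(p))
    return c+d*((h-c[2])/d[:,2])[:,None]
E
python3 - <<'E'
from h import *
from station import *
f=pickle.load(open("top.pkl","rb"));T=np.linalg.inv(f["extrinsics"])
z=lambda a,b:(225+(a+.5)/4.5-.5,145+(b+.5)/4.5-.5)
pts=[z(152,90),z(155,525),z(365,88),z(372,520),z(266,155),z(205,311),z(77,328),z(285,259),z(235,471),z(340,471)]
print(ray(f,T,pts,[.012]*4+[.215,.045,.079,.029,.048,.048]).round(4))
move_to([0.41,0.31,0.32],q_yaw(0))
s=get_state();g=grab_frame("wrist");pickle.dump((s,g),open("w1.pkl","wb"))
print(s["clock"],s["eef_pos"],s["joint_pos"])
cv2.imwrite("pics/w1.png",g["pixels"][:,:,::-1])
E
```

```text
[[0.6523 0.3717 0.012 ]
 [0.3914 0.3695 0.012 ]
 [0.6519 0.2429 0.012 ]
 [0.3931 0.2412 0.012 ]
 [0.5797 0.2896 0.215 ]
 [0.5152 0.3365 0.045 ]
 [0.5034 0.406  0.079 ]
 [0.5468 0.2907 0.029 ]
 [0.4223 0.3191 0.048 ]
 [0.4217 0.2587 0.048 ]]
1.4583 [0.40917592 0.31131498 0.31973861] [-0.87412126  0.05177335  0.14960406  1.81615108 -0.00870008  1.27439338
  0.85065273]
```

View pics/w1.png

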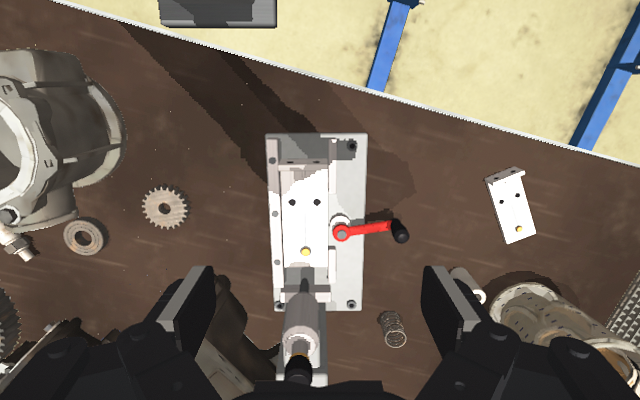

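The wrist view shows the fixture with its base corners at about (267,134), (366,133), (275,310) and (362,310). The red pivot is at (341,232), the lever knob at (401,231), the brass pin at (305,251) and the flange at (303,163). I'll refine the positions from this view.

```bash
python3 - <<'E'
from h import *
s,g=pickle.load(open("w1.pkl","rb"))
x0,y0,x1,y1=255,120,425,320
im=g["pixels"][y0:y1,x0:x1,::-1]
im=cv2.resize(im,None,fx=3,fy=3,interpolation=cv2.INTER_CUBIC)
cv2.imwrite("pics/w1z.png",im)
E
```

```text
(no output)
```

View pics/w1z.png

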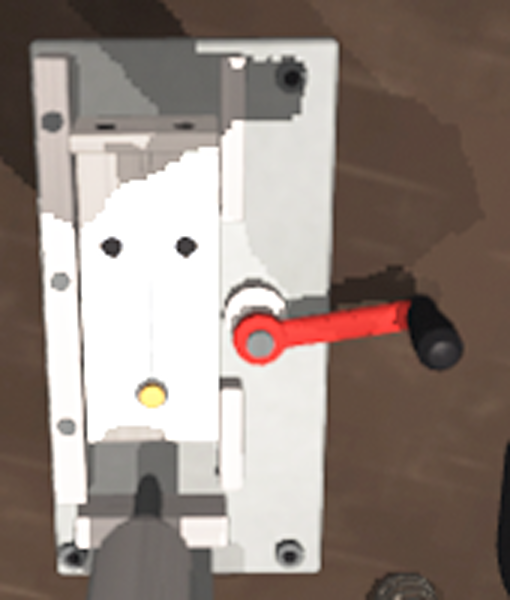

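```bash
python3 - <<'E'
from h import *
s,g=pickle.load(open("w1.pkl","rb"))
T=toolT(s)@g["mount"]
z=lambda a,b:(255+(a+.5)/3-.5,120+(b+.5)/3-.5)
pts=[z(32,42),z(338,40),z(320,572),z(60,573),z(260,344),z(441,349),z(152,391),z(70,134),z(218,132)]
print(T[:3,3]);W=ray(g,T,pts,[.012]*4+[.045,.079,.029,.048,.048])
print(W.round(4))
ft=pickle.load(open("top.pkl","rb"));Tt=np.linalg.inv(ft["extrinsics"])
zt=lambda a,b:(225+(a+.5)/4.5-.5,145+(b+.5)/4.5-.5)
V=ray(ft,Tt,[zt(155,525),zt(152,90),zt(365,88),zt(372,520),zt(205,311),zt(266,155)],[.012]*4+[.045,.215])
# fit fixture: base symmetric in y, corners' x offset unknown b; landmarks pivot, punch knob
from scipy.optimize import least_squares
def model(p,knob):
    x,y,a,b=p;c=np.array([[b-.131,-.065],[b-.131,.065],[b+.131,.065],[b+.131,-.065],[.025,.0486],[.09,0]])
    return c[:,0]*0+0,(c@np.array([[np.cos(a),np.sin(a)],[-np.sin(a),np.cos(a)]])+[x,y])
Vt=V[[3,0,1,2,4,5],:2]
for nm,M in(("wrist",W[:5,:2]),("top",Vt)):
    fn=lambda p:np.r_[(model(p,0)[1][:len(M)]-M).ravel(),(p[4:]if 0 else [])]
    r=least_squares(fn,[.49,.29,0,0]);print(nm,r.x.round(4),(r.fun*1000).round(1))
E
```

```text
[0.33027587 0.31145123 0.46374267]
[[0.3937 0.2455 0.012 ]
 [0.3927 0.3736 0.012 ]
 [0.6536 0.3762 0.012 ]
 [0.6543 0.2478 0.012 ]
 [0.5165 0.3416 0.045 ]
 [0.5034 0.41   0.079 ]
 [0.5466 0.2948 0.029 ]
 [0.4248 0.2642 0.048 ]
 [0.4239 0.3228 0.048 ]]
wrist [0.4919 0.3069 0.0101 0.0317] [-0.4 -4.6 -0.7 -2.6  0.3 -2.6  0.9 -4.3 -0.1 14.2]
top [4.899e-01 3.004e-01 4.000e-04 3.220e-02] [-1.9 -5.8 -0.2 -4.1  0.8 -6.2  1.3 -7.4 -0.3 12.5  0.2 10.9]
```

```bash
python3 - <<'E'
from h import *
from scipy.optimize import least_squares
W=np.array([[0.3937,0.2455],[0.3927,0.3736],[0.6536,0.3762],[0.6543,0.2478],[0.5165,0.3416]])
V=np.array([[.3931,.2412],[.3914,.3695],[.6523,.3717],[.6519,.2429],[.5152,.3365],[.5797,.2896]])
off=None
def model(p):
    x,y,a,b,e=p;c=np.array([[b-.131,e-.065],[b-.131,e+.065],[b+.131,e+.065],[b+.131,e-.065],[.025,.0486],[.09,0]])
    return c@np.array([[np.cos(a),np.sin(a)],[-np.sin(a),np.cos(a)]])+[x,y]
for M in(V,W):
    r=least_squares(lambda p:(model(p)[:len(M)]-M).ravel(),[.49,.29,0,0,.02]);print(r.x.round(4),(r.fun*1000).round(1))
E
```

```text
[0.4901 0.2883 0.0073 0.0322 0.0178] [-1.5 -0.8 -0.7  0.9  0.4  0.6  1.7 -0.6 -0.4  0.6  0.4 -0.6]
[0.4919 0.2928 0.0089 0.0318 0.0177] [-0.5 -0.9 -0.7  1.   0.4  0.7  0.8 -0.9 -0.   0. ]
```

Top and wrist disagree by about 4.5 mm in y. I'll check against the scene camera.

```bash
python3 - <<'E'
from h import *
f=pickle.load(open("scene.pkl","rb"))
im=f["pixels"][150:240,285:400,::-1]
cv2.imwrite("pics/sz.png",cv2.resize(im,None,fx=6,fy=6,interpolation=cv2.INTER_CUBIC))
E
```

```text
(no output)
```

View pics/sz.png

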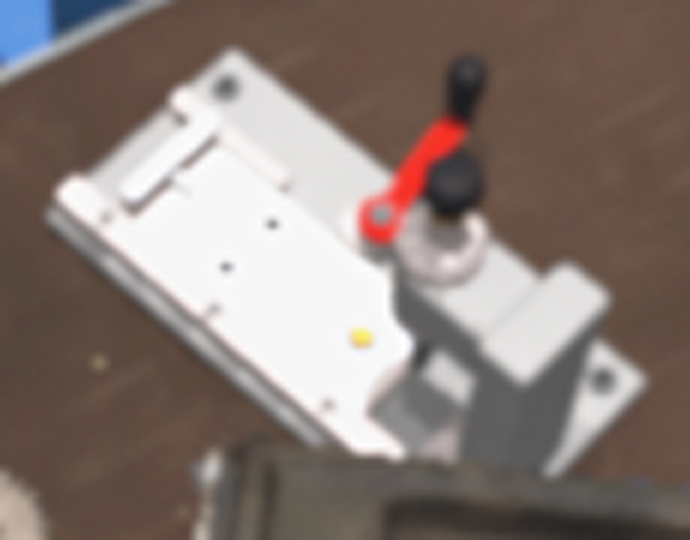

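```bash
python3 - <<'E'
from h import *
f=pickle.load(open("scene.pkl","rb"));T=np.linalg.inv(f["extrinsics"])
z=lambda a,b:(285+(a+.5)/6-.5,150+(b+.5)/6-.5)
print(ray(f,T,[z(234,50),z(648,380),z(382,215),z(361,338),z(456,178)],[.012,.012,.045,.029,.212]).round(4))
E
```

```text
[[0.3929 0.3735 0.012 ]
 [0.6535 0.3761 0.012 ]
 [0.5182 0.3397 0.045 ]
 [0.5494 0.2926 0.029 ]
 [0.5829 0.2936 0.212 ]]
```

Scene and wrist agree, so I'm taking the fixture at about (0.4922, 0.2915) with yaw 0.009. The lever is at about 0.18 rad. Next I push the flange.

```bash
cat >> h.py <<'E'
FX,FY,FA=.4922,.2915,.009
def W(x,y,z):
    c,s=np.cos(FA),np.sin(FA);return [FX+c*x-s*y,FY+s*x+c*y,z]
E
python3 - <<'E'
from h import *
from station import *
q=q_yaw(FA)
gripper_to(0.0)
move_to(W(-.110,0,.10),q)
move_l(W(-.110,0,.034),.15)
f0=get_state()["force"];print("f0",f0,get_state()["eef_pos"])
x=-.110
move_l(W(-.085,0,.034),.12); print(get_state()["force"]-f0)
move_l(W(-.056,0,.034),.06); print(get_state()["force"]-f0,get_state()["clock"])
x=-.056
while x<-.030:
    x+=.002; move_l(W(x,0,.034),.04)
    s=get_state();f=s["force"]-f0;print(round(x,4),f.round(1),s["eef_pos"].round(4))
    if f[0]<-14: break
pause(.2);s=get_state();g=grab_frame("wrist");pickle.dump((s,g),open("w2.pkl","wb"))
print(s["force"]-f0,s["eef_pos"],s["clock"])
t=grab_frame("top");pickle.dump(t,open("top2.pkl","wb"))
cv2.imwrite("pics/w2.png",g["pixels"][:,:,::-1]);cv2.imwrite("pics/t2.png",cv2.resize(t["pixels"][145:275,225:325,::-1],None,fx=4.5,fy=4.5,interpolation=cv2.INTER_CUBIC))
E
```

```text
f0 [-0.4013152  -0.21016141 -0.07637039] [0.38338657 0.29149911 0.03507447]
[-0.25154432  1.71395455 -0.45194622]
[0.78883903 0.02075737 0.93266509] 4.75
-0.054 [-1.3 -0.5  1.5] [0.4378 0.291  0.034 ]
-0.052 [-4.1 -0.5  2.5] [0.4391 0.2911 0.0338]
-0.05 [-2.3  0.4 -0.5] [0.4425 0.291  0.0338]
-0.048 [-2.1 -0.7 -0.3] [0.4448 0.2909 0.0339]
-0.046 [-4.   1.1  0.6] [0.4459 0.291  0.0339]
-0.044 [-7.2 -0.9  5.2] [0.4459 0.291  0.0339]
-0.042 [-11.1   0.    7.3] [0.4459 0.291  0.0337]
-0.04 [-13.1  -0.3  11.6] [0.4459 0.291  0.0336]
-0.038 [-15.9  -0.9  13.4] [0.4459 0.291  0.0334]
[-15.95859454  -0.99514317  13.03407513] [0.44591711 0.2910206  0.03338381] 7.2
```

View pics/w2.png

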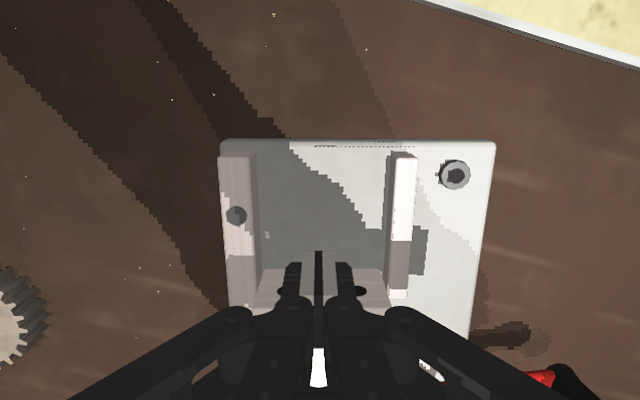

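View pics/t2.png

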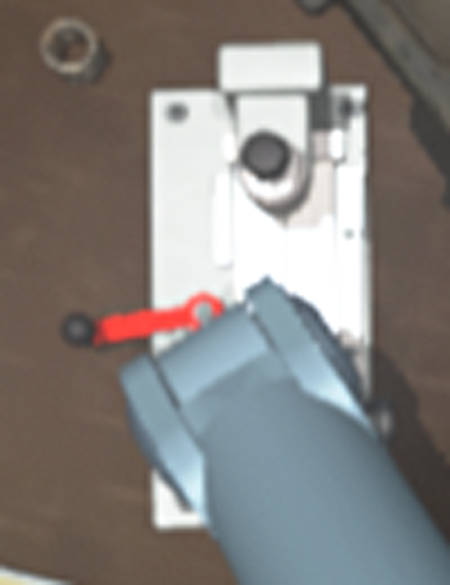

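The flange stopped where predicted: TCP 0.4459 puts the face at about 0.457, and the force climbs with no further motion. Next is the lever.

```bash
cat >> h.py <<'E'
def K(th,z,r=.070): return W(.025-r*np.sin(th),.0486+r*np.cos(th),z)
def QK(th): return q_yaw(FA+th-np.pi/2)
E
python3 - <<'E'
from h import *
from station import *
move_l(W(-.075,0,.036),.12)
move_l(W(-.075,0,.14),.25)
th=.18
print(ik(K(th,.14),QK(th)), ik(K(1.55,.055),QK(1.55)))
move_to(K(th,.14),QK(th))
gripper_to(.45)
s=get_state();g=grab_frame("wrist");pickle.dump((s,g),open("w3.pkl","wb"))
print(s["clock"],s["eef_pos"],K(th,.14),s["gripper_width"])
cv2.imwrite("pics/w3.png",g["pixels"][:,:,::-1])
t=grab_frame("top");pickle.dump(t,open("top3.pkl","wb"))
cv2.imwrite("pics/t3.png",cv2.resize(t["pixels"][145:275,225:325,::-1],None,fx=4.5,fy=4.5,interpolation=cv2.INTER_CUBIC))
E
```

```text
[-1.01505045  0.4865407   0.348948    1.690346   -0.19135096  0.99836121
 -0.41033036] [-0.84233857  0.44427249  0.13856495  1.94163528 -0.08616281  0.76126706
  0.90437481]
9.9917 [0.5036441  0.40901204 0.14019579] [np.float64(0.5036102176584177), np.float64(0.4090765108843068), 0.14] 0.4468188778825034
```

View pics/w3.png

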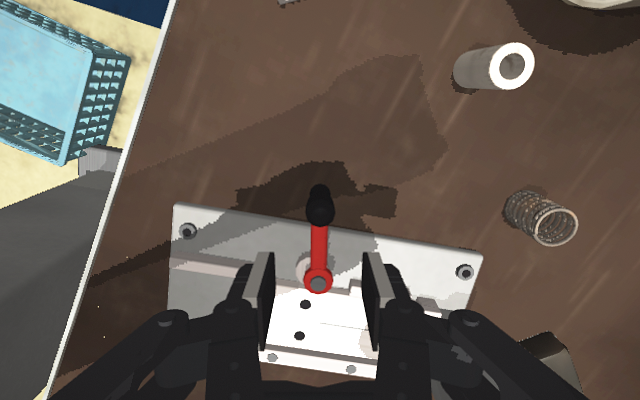

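View pics/t3.png

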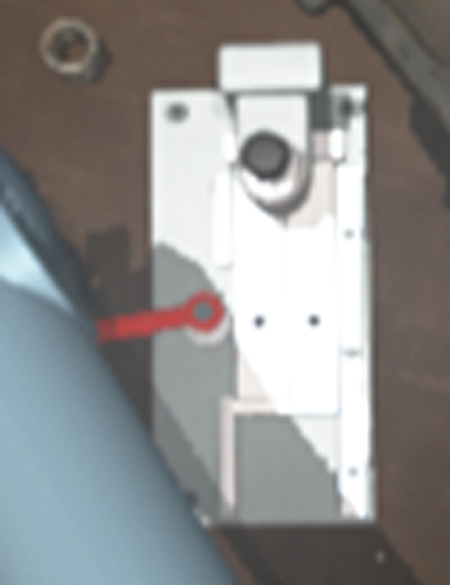

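The jaws are centred on the lever: the knob top is at (320,211) and the arm is vertical in the image. The top view shows the bracket home. Now I lower, straddle the knob and swing.

```bash
python3 - <<'E'
from h import *
from station import *
s,g=pickle.load(open("w3.pkl","rb"));T=toolT(s)@g["mount"]
print(ray(g,T,[(320,211),(317,284)],[.079,.045]).round(4), W(.025,.0486,.045))
th=.18
move_l(K(th,.055),.15)
gripper_to(.30,20)
s=get_state();f0=s["force"];print(s["clock"],f0,s["gripper_width"])
for th in np.arange(.3,1.45,.14):
    move_l(K(th,.055),.12,ori=QK(th))
    s=get_state();print(round(th,2),(s["force"]-f0).round(1),s["clock"])
    if np.linalg.norm((s["force"]-f0)[:2])>30: break
pickle.dump(f0,open("f0.pkl","wb"))
E
```

```text
[[0.5052 0.4139 0.079 ]
 [0.5167 0.3427 0.045 ]] [np.float64(0.5167615934117105), np.float64(0.3403230286757983), 0.045]
11.0917 [ 0.07819268 -0.56675282 -0.39448503] 0.3021338223091906
0.3 [0.6 1.3 0. ] 11.3583
0.44 [0.1 0.3 0.9] 11.65
0.58 [-0.2  0.3  0.1] 11.9417
0.72 [ 0.5  0.7 -0.6] 12.2333
0.86 [-0.4  1.3  0.1] 12.525
1.0 [-0.8  0.6  1. ] 12.8167
1.14 [-0.2  2.   0.7] 13.1083
1.28 [-0.2  2.1  1.8] 13.4
1.42 [-0.3  2.9  1.9] 13.6917
```

Forces are consistent with the knob being pushed. Continuing to the hard end.

```bash
python3 - <<'E'
from h import *
from station import *
f0=pickle.load(open("f0.pkl","rb"))
for th in np.arange(1.48,1.9,.04):
    q=QK(min(th,1.57))
    p=K(min(th,1.55),.055); 
    e=max(th-1.55,0)*.07; t=np.array(W(-np.cos(1.55)*e,-np.sin(1.55)*e,0))-np.array(W(0,0,0))
    move_l(list(np.array(p)+t),.05,ori=q)
    s=get_state();f=s["force"]-f0;print(round(th,2),f.round(1),s["eef_pos"].round(4),s["clock"])
    if f[1]>22: break
pause(.2);print(get_state()["force"]-f0)
E
```

```text
1.48 [-0.4  3.6  2.7] [0.4472 0.3471 0.0553] 13.9417
1.52 [0.2 5.1 1.8] [0.447  0.3442 0.0553] 14.1917
1.56 [-0.7  4.3  2.9] [0.4469 0.3408 0.0553] 14.4417
1.6 [-0.1  5.5  3. ] [0.4467 0.3388 0.0553] 14.6917
1.64 [ 1.2  9.8 -0.7] [0.4467 0.3385 0.0554] 14.9417
1.68 [ 1.2 13.  -4.3] [0.4468 0.3384 0.0555] 15.1917
1.72 [ 2.  17.7 -7.3] [0.4468 0.3382 0.0555] 15.4417
1.76 [  3.2  22.1 -10.3] [0.4468 0.338  0.0556] 15.6917
[ 2.92777437 21.16300592 -9.82942962]
```

The lever hit a hard stop. I'll back off, lift, and check by eye.

```bash
python3 - <<'E'
from h import *
from station import *
p=get_state()["eef_pos"]
move_l([p[0],.342,.056],.08)
move_l([p[0],.342,.15],.25)
gripper_to(0)
move_to(W(.0,0,.32),q_yaw(FA))
s=get_state();g=grab_frame("wrist");t=grab_frame("scene");pickle.dump((s,g),open("w4.pkl","wb"))
print(s["clock"],s["force"],s["eef_pos"])
cv2.imwrite("pics/w4.png",g["pixels"][:,:,::-1])
cv2.imwrite("pics/s4.png",cv2.resize(t["pixels"][150:240,285:400,::-1],None,fx=6,fy=6,interpolation=cv2.INTER_CUBIC))
E
```

```text
17.8833 [-0.72621065  0.80392709  0.21212498] [0.49088635 0.29180582 0.31829784]
```

View pics/w4.png

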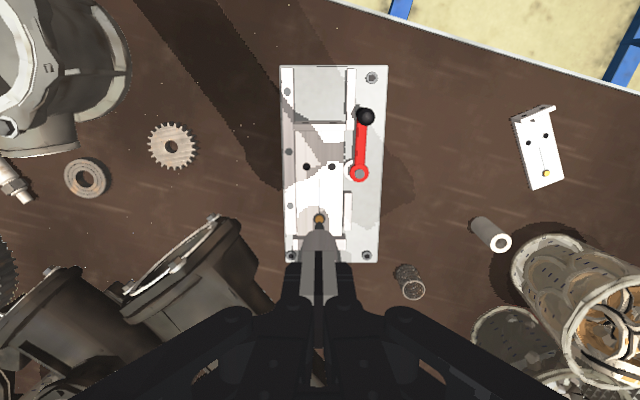

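View pics/s4.png

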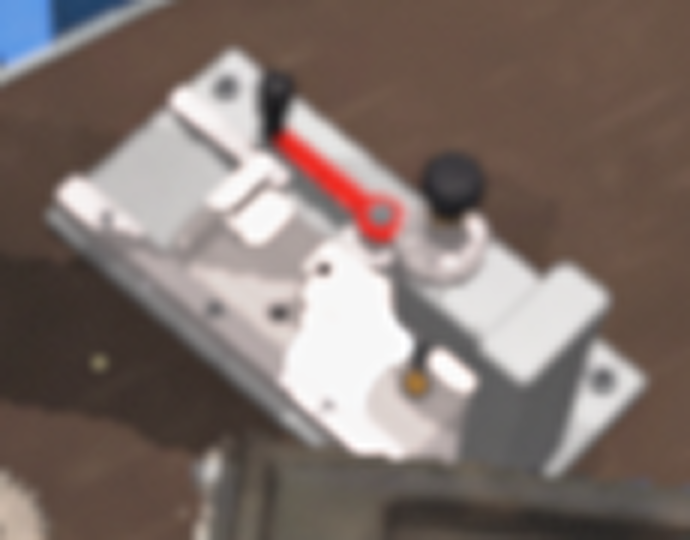

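The lever lies parallel to the fence, with its knob at (366,117) and pivot at (359,172) in the wrist view. Now the punch.

```bash
python3 - <<'E'
from h import *
from station import *
s,g=pickle.load(open("w4.pkl","rb"));T=toolT(s)@g["mount"]
a=ray(g,T,[(366,117),(359,172),(319,218)],[.079,.045,.029]);d=a[0]-a[1]
print(a.round(4),"lever ang",np.arctan2(-d[0],d[1])-FA)
q=q_yaw(FA)
move_l(W(.09,0,.25),.2,ori=q); move_l(W(.09,0,.222),.1)
f0=get_state()["force"];print(f0)
z=.222;zs=[]
while z>.170:
    z-=.0025;move_l(W(.09,0,z),.03)
    s=get_state();f=s["force"]-f0;print(round(z,4),f.round(1),s["eef_pos"].round(4),round(s["clock"],2))
    if f[2]>28 or np.hypot(f[0],f[1])>15: break
pause(.3);s=get_state();print((s["force"]-f0).round(1),s["eef_pos"])
E
```

```text
[[0.4474 0.3418 0.079 ]
 [0.5151 0.3412 0.045 ]
 [0.5809 0.2939 0.029 ]] lever ang 1.5529497992043455
[0.11075742 0.16700324 0.06526016]
0.2195 [-0.6 -0.1  0.4] [0.5825 0.2924 0.2201] 19.38
0.217 [-0.3 -0.1 -0.7] [0.5821 0.2922 0.2168] 19.63
0.2145 [0.2 0.  2.3] [0.5827 0.2925 0.2151] 19.88
0.212 [0.  0.6 2.5] [0.5827 0.2925 0.2124] 20.13
0.2095 [ 0.9 -0.2  3.3] [0.5827 0.2925 0.2097] 20.38
0.207 [0.7 0.3 4. ] [0.5826 0.2925 0.2072] 20.63
0.2045 [0.9 0.1 4. ] [0.5826 0.2925 0.2048] 20.88
0.202 [1.2 0.9 4.8] [0.5826 0.2925 0.2023] 21.13
0.1995 [0.9 1.4 5.4] [0.5826 0.2925 0.2001] 21.38
0.197 [ 1.  -0.8  7.8] [0.5826 0.2926 0.1984] 21.63
0.1945 [-0.3 -0.1  8.6] [0.5827 0.2925 0.1963] 21.88
0.192 [-1.5 -2.  13.9] [0.5827 0.2926 0.1953] 22.13
0.1895 [-5.4 -3.  21.1] [0.5828 0.2926 0.1952] 22.38
0.187 [-8.  -4.9 28.4] [0.5828 0.2927 0.195 ] 22.63
[-9.2 -4.2 28.5] [0.58281898 0.2926545  0.19501133]
```

The knob bottomed at z = 0.195, which is 20 mm of travel. I'll let it rise and check the pin.

```bash
python3 - <<'E'
from h import *
from station import *
move_l(W(.09,0,.24),.06)
move_l(W(.0,0,.32),.2)
s=get_state();g=grab_frame("wrist");t=grab_frame("scene");p=grab_frame("top")
print(s["clock"],s["force"],s["eef_pos"]);pickle.dump((s,g,t,p),open("w5.pkl","wb"))
cv2.imwrite("pics/w5.png",g["pixels"][:,:,::-1])
a=cv2.resize(t["pixels"][150:240,285:400,::-1],(690,540),interpolation=cv2.INTER_CUBIC)
cv2.imwrite("pics/s5.png",a)
b=cv2.resize(g["pixels"][180:260,270:390,::-1],None,fx=6,fy=6,interpolation=cv2.INTER_CUBIC)
cv2.imwrite("pics/w5z.png",b)
E
```

```text
24.7167 [-0.38178143 -1.09567858 -0.76976533] [0.49248453 0.29093754 0.31923051]
```

View pics/s5.png

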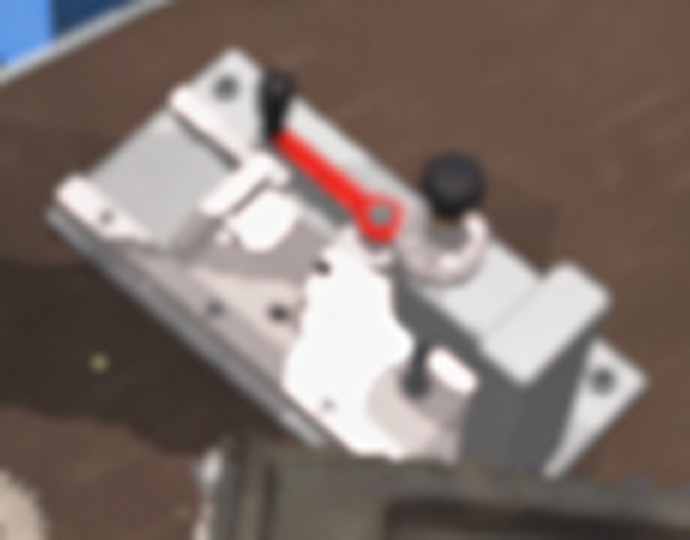

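View pics/w5z.png

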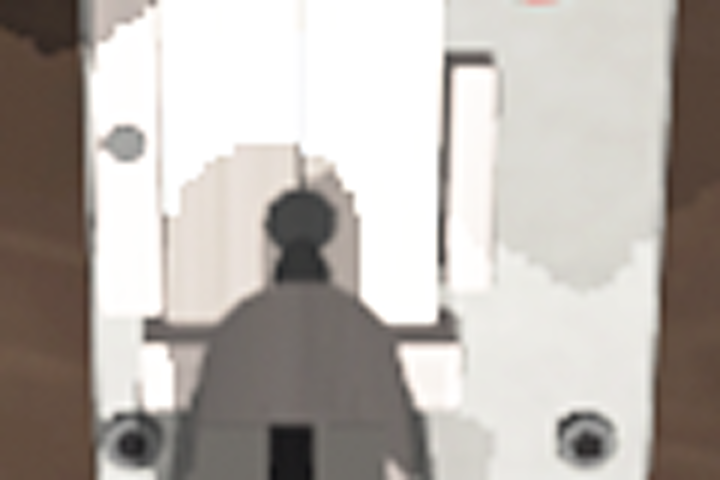

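View pics/w5.png

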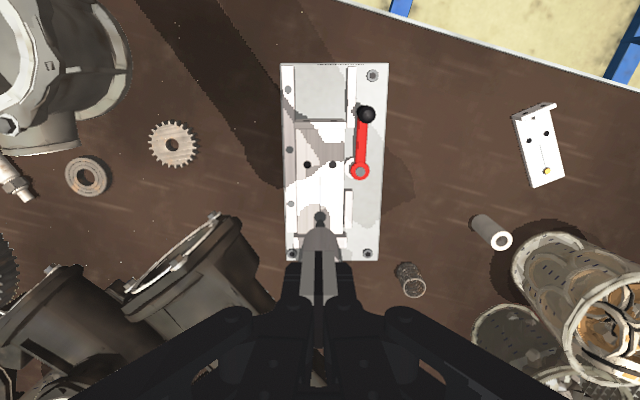

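```bash
python3 - <<'E'
from h import *
from station import *
s4,g4=pickle.load(open("w4.pkl","rb"));s,g,t,p=pickle.load(open("w5.pkl","rb"))
for S,G,c in((s4,g4,(218,319)),(s,g,(216,320))):
    P=cloud(G,toolT(S)@G["mount"]);r=P[c[0]-2:c[0]+3,c[1]-3:c[1]+4,2];pl=P[195:205,308:330,2]
    print("pin z",np.nanmedian(r),"plate",np.nanmedian(pl))
P=cloud(p);k=P[175:186,278:291,2];print("punch knob z",np.nanmedian(k[k>.19]))
print(ray(g,toolT(s)@g["mount"],[(345,123),(297,122)],.048), W(-.035,0,0))
finish_job()
E
```

```text
pin z 0.030289034452837593 plate 0.02507096465344233
pin z 0.02534215322336783 plate 0.02507370028363376
punch knob z 0.6847286915294207
[[0.45948407 0.32157161 0.048     ]
 [0.45879723 0.26669796 0.048     ]] [np.float64(0.4572014174904319), np.float64(0.2911850042524828), 0]
the job is handed in; nothing more can be done
```

I did the three steps in the order asked, and the job is handed in, with the robot clear of the fixture. The clock stood at about 25 s of the 50 s limit.

- **Bracket:** I pushed the flange until it stopped moving and the force climbed to about 16 N. That put its face at about fixture x = -35 mm. The last image showed it about 2 mm further on, which is within the camera error.
- **Clamp lever:** I swung it until it hit a hard stop at about 22 N. The wrist image measured 1.553 rad (closed is 1.55), and it still looked the same after the punch.
- **Punch:** I pressed the knob straight down its full 20 mm to the hard bottom, then let it go. I didn't see the 12 N trip peak because my force readings came only every 2.5 mm.
- **Pin:** depth went from about 5 mm proud to about 0.3 mm, which is flush within the noise. The brass top now looks dark in the images, so the depth reading is the better evidence.

**Checks that failed or disagreed:**
- The top camera differed from the wrist and scene cameras by about 4 mm in y. I went with the wrist and scene cameras, and the contact points matched them.
- My last depth check of the punch knob's height failed because the arm blocked the top camera. The scene image shows the knob back at its starting height.

The loose parts appear undisturbed in the last wrist view, but the injector is only partly in the frame.

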